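# Knock the press mould's pins home

### The job

Close the press mould: pick up the mallet by its handle and, with brisk blows of its face, knock first the wide flat-headed pin and then the slim flat-headed pin fully home, until each head sits on its collar. Leave the ball-headed pin alone, keep the gripper off the press, and do not shift the things standing round it. Then stand the mallet back on its face on the cork disc it came from and let go.

Things in the scene. Friction and masses are not known exactly. Their poses are not given: they have to be found in the camera images.
- press: fixed steel press mould, a closed box 110 mm along its x and 200 mm along its y, its lid plate 70 mm high. Origin: centre of the underside; z up. Along the middle line of the lid (x = 0) stand three upright pins in 6 mm high collars: wide pin at y = -58 mm, ball pin at y = -4 mm, slim pin at y = +48 mm. A grip bar sticks out 10 mm at each end, 40 mm up.
- wide_pin (a joint): how far the wide pin is down, m: 0 = fully up, 0.018 = fully home (underside of its head on its collar). Needs about 8 N and stays where it is driven.
- wide_pin_top (a point): centre of the top of the wide pin's flat round head (32 mm across, 7 mm thick); z is 83 mm above the table when home, up to 101 mm when up
- slim_pin (a joint): how far the slim pin is down, m: 0 = fully up, 0.018 = fully home (underside of its head on its collar). Needs about 8 N and stays where it is driven.
- slim_pin_top (a point): centre of the top of the slim pin's flat round head (18 mm across, 7 mm thick); z is 83 mm above the table when home, up to 101 mm when up
- ball_pin (a joint): how far the ball pin is down, m: 0 = up, as it must stay; 0.010 = fully down. Weakly sprung.
- ball_pin_top (a point): top of the ball pin, a 14 mm ball on a thin stem, 98 mm above the table; it is the relief pin and is left alone
- mallet: kitchen mallet standing on its striking face, 0.28 kg. Origin: centre of that face; z up through the head, a steel cylinder 46 mm across, 66 mm tall. Handle: level bar towards the mallet's -x, centre line 38 mm above the face; wooden grip 26 to 142 mm from the head's axis, 20 mm wide, 22 mm high; 27 mm round end cap to 144 mm. Centre of mass about 10 mm from the head's axis.
- rest: fixed round cork disc on the table, 110 mm across, 6 mm thick, on which the mallet stands; origin at the centre of its underside
- squeeze_red: tall squeeze bottle with a pointed nozzle, 61 mm across, 217 mm tall; a bystander; origin at the centre of its underside, z up
- squeeze_mustard: another tall squeeze bottle with a pointed nozzle, 61 mm across, 217 mm tall; a bystander; origin at the centre of its underside, z up
- spice_1: spice jar, 42 mm across, 99 mm tall; a bystander; origin at the centre of its underside, z up
- label_tape: roll of tape lying flat, 104 mm across, 25 mm tall; a bystander; origin at the centre of its underside, z up
- lidded_can: round lidded can, 99 mm across, 124 mm tall; a bystander; origin at the centre of its underside, z up
Things that resemble listed ones, but are neither listed nor needed, are in the scene too. What is shaped like the mallet but yellow is not meant.

How it is judged:
By the outcome, as a careful person would: the job done as asked, in the order asked, and still so for the second after the job is handed in, with the robot touching nothing.
It also fails if it takes over 56 s, if anything falls off the work surface, if the arm or the gripper's body presses on something with over 40 N, if the wrist force passes 120 N, or if a joint passes its speed limit or range.

### The arm

A 6-joint arm with a two-finger parallel gripper is mounted at the origin on a cart in front of the work surface, level with it; the furniture and walls round the work are solid. World frame = base frame: x ahead of the robot, y to its left, z up, the work surface at z = 0. Lengths are in mm, angles in rad, forces in N, time in s.
With the tool pointing down it reaches from about 375 to 900 mm from the base axis. Payload 3.1 kg.
Tool frame: the origin (TCP) lies midway between the tips of the shut fingers; the grasp point (between the pads) lies manip.hold_point_z behind it (manip.hold_point_z is the distance from the TCP to the grasp point, in mm); z points along the fingers, x is the direction in which the jaws open and shut, and the axes are right-handed (so a half turn about z gives the same grasp; the last joint's range is limited). The gripper opens to 85 mm and grips with 20 to 120 N. Pads are 22 mm wide; open, the fingers measure 114 mm over their backs; the gripper's body (76 mm by 85 mm) begins 54 mm behind the grasp point. The pads swing forward as they close: fully open they stand 13 mm farther back than shut.
Start: joints at [-1.355, 0.527, 1.433, -0, 1.181, -0.178], TCP at [239.833, -577.128, 231.31] pointing down, gripper open.
Joint ranges: [-3.08, 3.08], [-0.75, 2.2], [0.22, 2.44], [-1.43, 4.57], [0, 2.65], [-2.85, 2.85]. Speed limits (rad/s): [2.79, 2.79, 3.14, 3.14, 3.14, 3.14].

### API

Orientations are given as a unit quaternion [x, y, z, w].
In Python, from cell import manip, imaging gives the robot as it stands. The module is installed in compiled form; this text tells all that it offers.
- The arm moves only by the tool servo_tool, never from a script. Its arguments are lists of equal length, an entry for each row: "dp": the shift along the tool's x, y, z in mm, a list of three; "turn": the turn about the tool's z in degrees. A call has 1 to 10 rows; each row is the pose to reach, as a shift and turn from the pose commanded when the call began, along the tool's axes at that moment; what a row does not reach only later rows make up. A row lasts 1/12 s, in which the tool goes at most 41.7 mm and 7.16 degrees, less where a joint would pass 70% of its speed; a pose out of reach is approached as far as the arm can. A call with a gripper value outside its range is refused whole. "fingers" is the finger opening in mm, from 0 to 85.4, set as the call begins (left out, the last holds). The fingers move at their own pace and stop on an object; "squeeze" is the grip in N (left out, the last holds). Time passes only in rows, so rows that repeat a pose let the fingers close. It gives the time, the measured TCP pose, the force and the opening at its end, in the units of the state.
- manip.observe(): the state, without advancing time (a new reading comes with each control period).
- imaging.camera(name): name is "side" or "top" or "wrist"; returns a dict with "pixels" (480x640x3 uint8, blue, green, red), "fx", "fy", "cx", "cy" (pixels), "T" (4x4, takes a point from camera to world coordinates). Camera axes: x right, y up, looking along -z (the intrinsics and any distortion apply to the point x, -y, -z); pixel columns grow to the right and rows downward; lengths in mm; the calibration is good to about 2 mm. A picture is of the moment at which its call begins. There is no depth.
- manip.finish_job(): hands the job in, once; it reports no verdict.
Trained networks look in a picture, given as the dict that the camera call returned (one of the last four; its "shot" number tells which), for a name from the list of things; names that differ only in an ending like _2 or _b are one class to them, and where a whole thing is asked for, a point or a joint stands for the part that bears it (a point fixed in the world has none). Each returns a list of dicts, best first, with "score" (0 to 1); they miss things now and then, are a little off and sometimes report something else, mostly with a low value. They report only what shows in the picture. A call takes as long as a camera call. They do not tell look-alikes from the thing itself.
- imaging.regions_of(picture, query): "pixels" (480x640 bool, what is visible of it) and "position" ([column, row] in pixels, amid what is visible of it).
- imaging.pinpoint(picture, query): "position" ([column, row] in pixels: a listed point, or the origin of a listed thing).
The state is a dict: "t": time; "joint_pos": joint angles; "dq": joint speeds; "effort": joint torques, N m; "tcp_pos": TCP position; "orientation": TCP orientation; "force": force on the tool from outside, world axes, zero at the start; "ft_torque": the same for the moment, N m; "width": opening from 0.0 (shut) to 1.0 (fully open).
Only numpy, scipy, OpenCV 4.12 (cv2) and the standard library are available. Lean on these libraries where they do the work, as an engineer would, in place of code of your own. Each camera call takes 0.05 s, during which the arm holds its last target. There are 200 camera calls.

## Working session

There is one attempt and no reset: what is moved stays moved. The work goes in short steps, Python scripts to look and compute and a tool call to move; the robot and the scene stay as the last step left them, time stands still between calls to the robot, and variables do not carry over. Pictures are saved under pics/ and viewed, about 8 in all and at most 12, crops included, and the job is handed in when it is done.

Besides the shell and the picture viewer there is one more tool, called after ">>>" as a command line: name --pt "numbers of a row" for each row, then --argument value for the rest. servo_tool: Moves the arm, as the interface text tells. Its arguments: {"type":"object","properties":{"dp":{"type":"array","items":{"type":"array","items":{"type":"number"}}},"turn":{"type":"array","items":{"type":"number"}},"fingers":{"type":"number"},"squeeze":{"type":"number"}},"required":["dp","turn"]}

```bash
mkdir -p pics; cat > h.py <<'E'
import numpy as np, cv2
from cell import manip, imaging
def ray(p,uv):
    T=np.array(p["T"]);d=np.array([(uv[0]-p["cx"])/p["fx"],-(uv[1]-p["cy"])/p["fy"],-1.0])
    return T[:3,3],T[:3,:3]@d
def onz(p,uv,z):
    o,d=ray(p,uv);return o+d*(z-o[2])/d[2]
def proj(p,X):
    T=np.array(p["T"]);c=T[:3,:3].T@(np.array(X,float)-T[:3,3])
    return np.array([p["cx"]+p["fx"]*c[0]/-c[2],p["cy"]-p["fy"]*c[1]/-c[2]])
def tri(a,ua,b,ub):
    o1,d1=ray(a,ua);o2,d2=ray(b,ub);A=np.stack([d1,-d2],1)
    s=np.linalg.lstsq(A,o2-o1,rcond=None)[0];x=o1+d1*s[0];y=o2+d2*s[1]
    return (x+y)/2,np.linalg.norm(x-y)
E
python3 - <<'E'
from h import *
np.set_printoptions(precision=1,suppress=True)
print(manip.observe(),manip.hold_point_z)
P={n:imaging.camera(n) for n in("side","top")}
for n,p in P.items():
    cv2.imwrite(f"pics/{n}0.png",p["pixels"]); print(n,[k for k in p if k!="pixels"],p["fx"],np.array(p["T"]))
for q,z in dict(press=0,wide_pin_top=101,slim_pin_top=101,ball_pin_top=98,mallet=6,rest=0,squeeze_red=0,squeeze_mustard=0,spice_1=0,label_tape=0,lidded_can=0).items():
    for n,p in P.items():
        for r in imaging.pinpoint(p,q)[:3]: print(q,n,round(r["score"],2),np.array(r["position"]),onz(p,r["position"],z))
E
```

```text
{'t': 0.0, 'joint_pos': array([-1.4,  0.5,  1.4, -0. ,  1.2, -0.2]), 'dq': array([ 0.,  0., -0.,  0., -0., -0.]), 'effort': array([ -0. , -44.2, -17.8,  -0. ,   0. ,   0. ]), 'tcp_pos': array([ 239.7, -576.4,  230.4]), 'orientation': array([ 0.8, -0.6, -0. , -0. ]), 'force': array([-0.3,  0.2, -0.3]), 'ft_torque': array([-0. ,  0.1, -0. ]), 'width': 1.0021278339015467} 18.700000000000003
side ['fx', 'fy', 'cx', 'cy', 'T', 'shot'] 544.7458116683653 [[ -0.8   0.3  -0.5 -59.2]
 [ -0.6  -0.4   0.7 891.7]
 [  0.    0.9   0.5 746.9]
 [  0.    0.    0.    1. ]]
top ['fx', 'fy', 'cx', 'cy', 'T', 'shot'] 570.3244857212892 [[  -0.     1.    -0.1  506.4]
 [  -1.    -0.     0.    -0.5]
 [   0.     0.1    1.  1274.1]
 [   0.     0.     0.     1. ]]
press side 0.55 [350.3 273.9] [543.9 -33.    0. ]
press top 0.79 [327.9 253.9] [543.3 -24.1   0. ]
press top 0.66 [331.8 255.4] [539.8 -32.8   0. ]
wide_pin_top side 0.53 [373.3 238.2] [504.1 -63.8 101. ]
wide_pin_top top 0.61 [349.  274.3] [497.8 -64.8 101. ]
slim_pin_top side 0.43 [331.5 240.4] [575.3   4.8 101. ]
slim_pin_top top 0.48 [314.2 238.8] 
[... 259 characters left out ...]
343.8   0. ]
squeeze_red side 0.72 [277.6 276.2] [676.8  83.4   0. ]
squeeze_red side 0.43 [352.5 305.1] [469.6  66.4   0. ]
squeeze_red top 0.63 [279.5 201.2] [663.5  82.4   0. ]
squeeze_mustard side 0.56 [353.2 308.5] [461.4  75.6   0. ]
squeeze_mustard side 0.27 [373.8 241.5] [ 581.8 -199.3    0. ]
squeeze_mustard top 0.66 [289.4 288.6] [467.5  62.9   0. ]
spice_1 side 0.85 [414.  273.9] [ 421.4 -128.7    0. ]
spice_1 top 0.78 [379.2 314. ] [ 407.8 -135.7    0. ]
label_tape side 0.42 [345.4 251.7] [ 612.1 -109.7    0. ]
label_tape top 0.73 [368.3 221.3] [ 614.8 -116.     0. ]
lidded_can side 0.96 [438.1 233. ] [ 466.6 -347.7    0. ]
lidded_can top 0.89 [469.9 283.7] [ 471.5 -339.5    0. ]
```

View pics/top0.png

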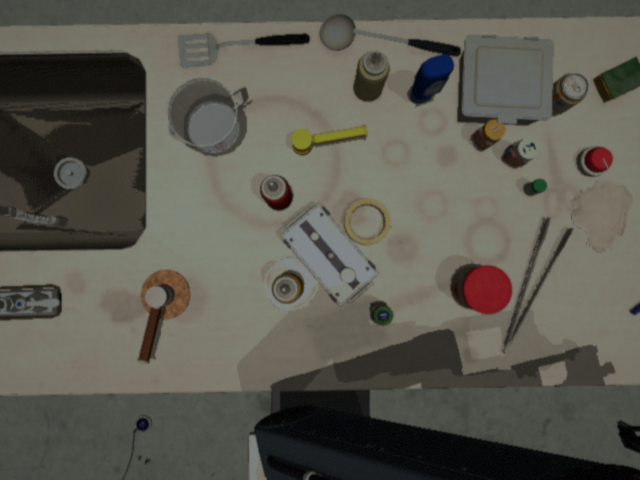

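View pics/side0.png

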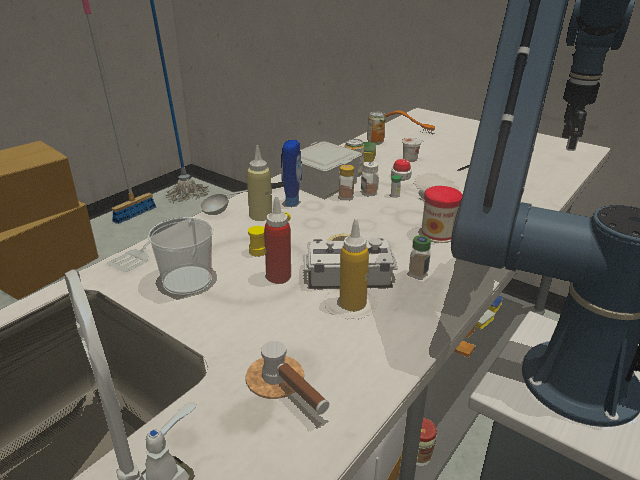

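Top view: the brown-handled, steel-headed mallet stands on cork at (157,297); its yellow look-alike is at (303,140). The press is at (330,254), with pins at (349,274) wide, (332,253) ball and (314,238) slim. The side view agrees, with the mallet at (273,374). I mean the brown one on the cork, because it has a wooden grip and stands on the rest. I'll confirm it in one enlarged crop.

```bash
python3 - <<'E'
from h import *
np.set_printoptions(precision=1,suppress=True)
s=imaging.camera("side");p=imaging.camera("top")
I=p["pixels"];J=s["pixels"]
a=cv2.resize(I[250:375,105:230],(400,300),interpolation=2) if 0 else cv2.resize(I[255:375,95:255],(400,300),interpolation=2)
b=cv2.resize(I[195:315,250:410],(400,300),interpolation=2)
c=cv2.resize(J[315:435,220:380],(400,300),interpolation=2)
d=cv2.resize(J[215:335,270:430],(400,300),interpolation=2)
cv2.imwrite("pics/c1.png",np.vstack([np.hstack([a,b]),np.hstack([c,d])]))
for n,q in(("top",p),("side",s)):
  for r in imaging.regions_of(q,"mallet")[:2]:
    m=np.array(r["pixels"]);h=cv2.cvtColor(q["pixels"],cv2.COLOR_BGR2HSV)
    ys,xs=np.nonzero(m);print(n,r["score"],r["position"],m.sum(),xs.min(),xs.max(),ys.min(),ys.max())
    w=m&(h[...,1]>90); y,x=np.nonzero(w)
    if len(x)>30:
      X=np.array([onz(q,(u,v),50)[:2] for u,v in zip(x,y)]);mu=X.mean(0);_,_,V=np.linalg.svd(X-mu,full_matrices=False)
      print(" handle",mu,V[0],np.degrees(np.arctan2(V[0][1],V[0][0])),np.ptp((X-mu)@V[0]))
    g=m&(h[...,1]<=60);y,x=np.nonzero(g)
    if len(x): print(" head px",np.median(x),np.median(y),onz(q,(np.median(x),np.median(y)),72))
W,B,S={},{},{}
for k in("wide_pin_top","slim_pin_top","ball_pin_top"):
  r1=imaging.pinpoint(p,k);r2=imaging.pinpoint(s,k)
  for u in r1[:2]:
    for v in r2[:2]: print(k,u["score"],v["score"],u["position"],v["position"],tri(p,u["position"],s,v["position"]))
st=manip.observe();q=st["orientation"];print(q,np.degrees(2*np.arctan2(q[1],q[0])))
E
```

```text
top 0.69 [318.5, 134.6] 1024 291 367 125 155
 handle [794.1 -17.7] [-0.2  1. ] 99.04610756876221 165.66794986872094
 head px 299.0 153.5 [756.   34.9  72. ]
top 0.57 [152.3, 313.4] 1247 137 174 285 364
 handle [385.7 356.1] [-1.   0.3] 162.02088463525206 165.75750276063906
 head px 156.0 298.0 [454.9 339.3  72. ]
side 0.85 [256.8, 239.9] 498 247 289 213 255
 handle [774.6  44.8] [-0.6  0.8] 124.99242534545735 219.4913237573535
 head px 249.0 235.5 [777.9  71.2  72. ]
side 0.83 [283.8, 375.1] 1832 261 328 341 413
 handle [383.6 359.8] [-1.   0.2] 166.06483399410567 149.03354681519625
 head px 275.0 364.0 [430.7 368.9  72. ]
wide_pin_top 0.67 0.65 [369.9, 222.3] [375.0, 240.0] (array([ 579.2, -132.5,   40.7]), np.float64(68.70530629877054))
wide_pin_top 0.67 0.17 [369.9, 222.3] [437.3, 236.3] (array([ 503. , -151.2,   89.3]), np.float64(219.1292728274213))
wide_pin_top 0.63 0.65 [345.5, 276.7] [375.0, 240.0] (array([493.9, -56.9, 103. ]), np.float64(2.1665285529756235))
wide_pin_top 0.63 0.17 [345.5, 276.7] [437.3, 236.3] (array([430.4, -84.2, 131. ]), np.float64(137.759307842167))
slim_pin_top 0.49 0.63 [313.5, 239.0] [331.9, 240.2] (array([571.9,   7.1, 103.9]), np.float64(1.0615251044483212))
[ 0.8 -0.6 -0.  -0. ] -67.43798510029866
```

View pics/c1.png

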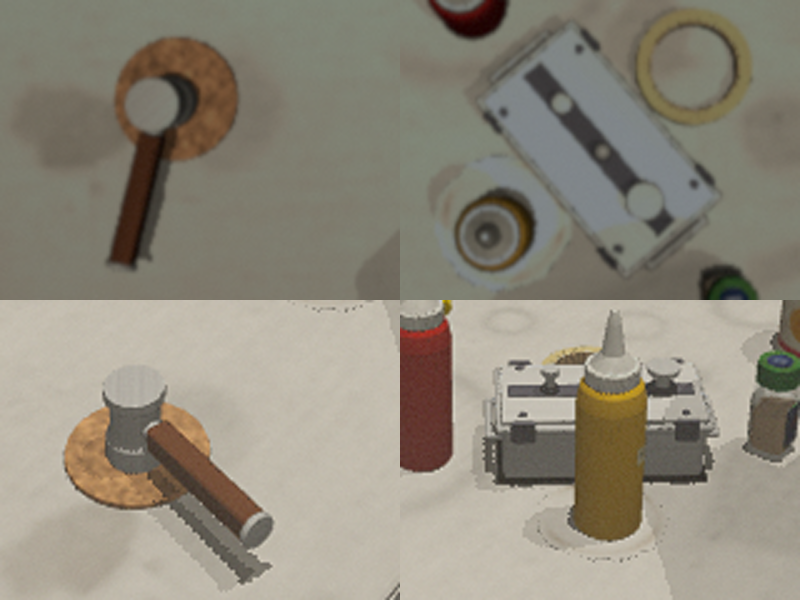

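Confirmed: the brown-handled steel mallet on cork (crop left), with its handle pointing at about 164° in world. On the lid, the wide pin is lower right, the ball pin in the middle and the slim pin upper left. Swinging over at height.

>>> servo_tool --pt "-117 -309 -80" --pt "-117 -309 -80" --pt "-117 -309 -80" --pt "-117 -309 -80" --pt "-117 -309 -80" --pt "-117 -309 -80" --pt "-117 -309 -80" --pt "-117 -309 -80" --pt "-117 -309 -80" --pt "-117 -309 -80" --turn '[39, 39, 39, 39, 39, 39, 39, 39, 39, 39]' --fingers 85 --squeeze 60

```text
t: 2.53
tcp_pos: [482.9, -348.1, 312.6]
orientation: [-0.601, 0.799, -0.001, 0.001]
force: [-1.2, -0.7, 0.1]
width: 0.994
```

>>> servo_tool --pt "-411 -15 0" --pt "-411 -15 0" --pt "-411 -15 0" --pt "-411 -15 0" --pt "-411 -15 0" --pt "-411 -15 0" --pt "-411 -15 0" --pt "-411 -15 0" --pt "-411 -15 0" --pt "-411 -15 0" --turn '[0, 0, 0, 0, 0, 0, 0, 0, 0, 0]'

```text
t: 3.37
tcp_pos: [611.1, 40.3, 310.8]
orientation: [-0.598, 0.801, 0.0, -0.0]
force: [-0.0, 0.1, -0.9]
width: 0.994
```

>>> servo_tool --pt "-243 316 0" --pt "-243 316 0" --pt "-243 316 0" --pt "-243 316 0" --pt "-243 316 0" --pt "-243 316 0" --pt "-243 316 0" --pt "-243 316 0" --pt "-243 316 0" --pt "-243 316 0" --turn '[0, 0, 0, 0, 0, 0, 0, 0, 0, 0]'

```text
t: 4.2
tcp_pos: [374.5, 363.2, 311.0]
orientation: [-0.599, 0.801, 0.0, -0.001]
force: [0.7, 0.1, -0.3]
width: 0.997
```

```bash
cat >> h.py <<'E'
def pose():
    st=manip.observe();q=st["orientation"];return np.array(st["tcp_pos"]),2*np.arctan2(q[1],q[0]),st
def w2t(d,psi):
    c,s=np.cos(psi),np.sin(psi);return np.array([d[0]*c+d[1]*s,d[0]*s-d[1]*c,-d[2]])
E
python3 - <<'E'
from h import *
np.set_printoptions(precision=1,suppress=True)
t,psi,st=pose();print(t,np.degrees(psi),st["t"],st["joint_pos"])
p=imaging.camera("wrist");cv2.imwrite("pics/w1.png",p["pixels"])
for r in imaging.regions_of(p,"mallet")[:2]: print(r["score"],r["position"])
for r in imaging.pinpoint(p,"mallet")[:2]: print(r["score"],r["position"],onz(p,r["position"],6))
for r in imaging.pinpoint(p,"rest")[:2]: print(r["score"],r["position"],onz(p,r["position"],0))
m=np.array(imaging.regions_of(p,"mallet")[0]["pixels"]);h=cv2.cvtColor(p["pixels"],cv2.COLOR_BGR2HSV)
w=(m&(h[...,1]>90)).astype(np.uint8);c=max(cv2.findContours(w,0,1)[0],key=cv2.contourArea)
b=cv2.boxPoints(cv2.minAreaRect(c));print(b,[onz(p,x,49)[:2] for x in b])
E
```

```text
[374.5 363.2 311. ] 253.6195184310668 4.2 [0.6 0.3 1.6 0.  1.3 2.4]
0.55 [322.2, 157.5]
0.37 [578.6, 33.5]
0.71 [321.6, 129.3] [456.6 337.9   6. ]
[[308.7 148.1]
 [326.6 147. ]
 [332.6 244.1]
 [314.8 245.2]] [array([439.7, 358.6]), array([435.1, 338.4]), array([319.7, 363.7]), array([324.7, 385.7])]
```

View pics/w1.png

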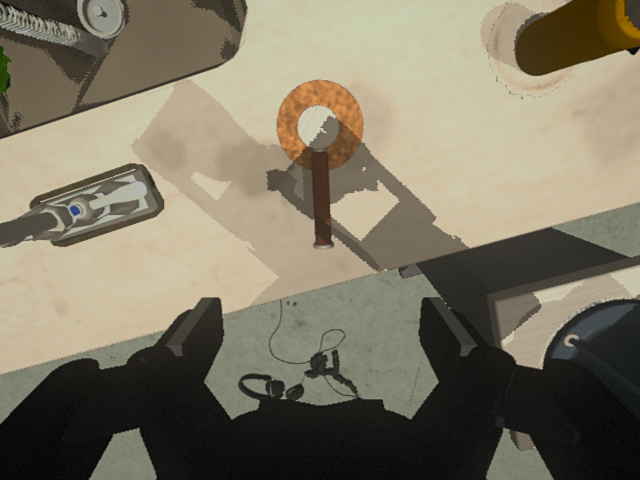

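Wrist view: the mallet head is on cork at (320,125) and the handle runs down to (323,245), nearly aligned with the jaws. I'll descend partway and measure finely.

>>> servo_tool --pt "0 0 40" --pt "0 0 80" --pt "0 0 110" --pt "0 0 120" --pt "0 0 120" --pt "0 0 120" --turn '[0, 0, 0, 0, 0, 0]'

```text
t: 4.95
tcp_pos: [378.1, 361.4, 191.7]
orientation: [-0.598, 0.801, -0.0, 0.0]
force: [0.6, 0.5, 1.0]
width: 0.999
```

```bash
python3 - <<'E'
from h import *
np.set_printoptions(precision=1,suppress=True)
t,psi,st=pose();print(t,np.degrees(psi)-360,st["t"],st["joint_pos"])
p=imaging.camera("wrist");cv2.imwrite("pics/w2.png",p["pixels"])
for r in imaging.pinpoint(p,"mallet")[:1]: print(r["score"],r["position"],onz(p,r["position"],6))
for r in imaging.pinpoint(p,"rest")[:1]: print(r["score"],r["position"],onz(p,r["position"],0))
m=np.array(imaging.regions_of(p,"mallet")[0]["pixels"]);h=cv2.cvtColor(p["pixels"],cv2.COLOR_BGR2HSV)
w=(m&(h[...,1]>90)).astype(np.uint8);c=max(cv2.findContours(w,0,1)[0],key=cv2.contourArea)
b=cv2.boxPoints(cv2.minAreaRect(c));X=np.array([onz(p,x,55)[:2] for x in b]);print(b,X)
print("tcp proj",proj(p,t))
a=t.copy();a[2]=55
g=(p["pixels"]).copy();cv2.drawContours(g,[b.astype(int)],-1,(0,255,0),1);cv2.circle(g,tuple(int(v) for v in proj(p,a)),3,(255,0,0),-1);cv2.imwrite("pics/w2.png",g)
E
```

```text
[378.1 361.4 191.7] -106.54501525918496 4.95 [ 0.5  0.4  1.7 -0.   1.   2.4]
0.66 [318.1, 131.0] [456.7 340.8   6. ]
[[304.9 157. ]
 [329.  156.1]
 [334.3 287.8]
 [310.2 288.8]] [[439.2 356.7]
 [434.4 337.9]
 [321.9 365.5]
 [327.2 386.6]]
tcp proj [320.9 302. ]
```

View pics/w2.png

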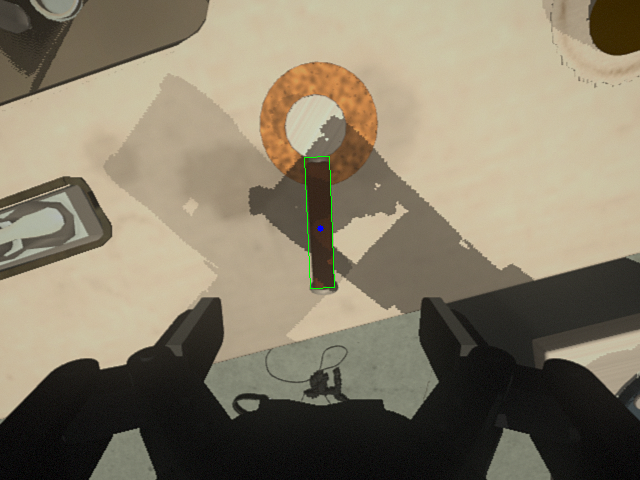

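Blue TCP mark lies on the grip; the handle box measures 116 mm at about 165.7°, as expected. Descending and grasping about 76 mm from the head's axis.

>>> servo_tool --pt "-1 -10 40" --pt "-1 -10 80" --pt "-1 -10 115" --pt "-1 -10 140" --pt "-1 -10 155" --pt "-1 -10 163" --pt "-1 -10 163" --pt "-1 -10 163" --turn '[-2, -2, -2, -2, -2, -2, -2, -2]'

```text
t: 5.82
tcp_pos: [387.3, 360.7, 29.2]
orientation: [-0.613, 0.79, -0.0, 0.001]
force: [-0.2, -0.3, -0.0]
width: 0.997
```

>>> servo_tool --pt "0 0 0" --pt "0 0 0" --pt "0 0 0" --pt "0 0 0" --pt "0 0 0" --pt "0 0 0" --pt "0 0 0" --pt "0 0 0" --pt "0 0 0" --pt "0 0 0" --turn '[0, 0, 0, 0, 0, 0, 0, 0, 0, 0]' --fingers 0 --squeeze 110

```text
t: 6.65
tcp_pos: [386.6, 360.2, 28.9]
orientation: [-0.613, 0.79, -0.0, 0.0]
force: [-1.9, 0.7, 6.2]
width: 0.215
```

```bash
python3 - <<'E'
from h import *
np.set_printoptions(precision=2,suppress=True)
t,psi,st=pose();print(t,np.degrees(psi)-360,st)
E
```

```text
[386.64 360.25  28.86] -104.42798315494773 {'t': 6.65, 'joint_pos': array([0.54, 0.73, 1.82, 0.  , 0.6 , 2.36]), 'dq': array([ 0.,  0.,  0., -0., -0.,  0.]), 'effort': array([ -0.62, -39.02,  -6.91,  -0.04,  -0.15,   0.01]), 'tcp_pos': array([386.64, 360.25,  28.86]), 'orientation': array([-0.61,  0.79, -0.  ,  0.  ]), 'force': array([-1.93,  0.69,  6.17]), 'ft_torque': array([-0.02,  0.02,  0.01]), 'width': 0.2150804358264513}
```

>>> servo_tool --pt "0 0 -8" --pt "0 0 -25" --pt "0 0 -50" --pt "0 0 -85" --pt "0 0 -120" --pt "0 0 -155" --pt "0 0 -190" --pt "0 0 -225" --pt "0 0 -255" --pt "0 0 -270" --turn '[0, 0, 0, 0, 0, 0, 0, 0, 0, 0]'

```text
t: 7.48
tcp_pos: [387.1, 360.5, 302.3]
orientation: [-0.613, 0.79, -0.0, 0.003]
force: [1.6, 0.5, -3.1]
width: 0.208
```

>>> servo_tool --pt "10 -8 0" --pt "30 -24 0" --pt "50 -40 0" --pt "75 -60 0" --pt "100 -80 0" --pt "125 -101 0" --pt "150 -121 0" --pt "175 -141 0" --pt "195 -157 0" --pt "201 -162 0" --turn '[-3, -9, -16, -23, -30, -37, -44, -51, -57, -60]'

```text
t: 8.32
tcp_pos: [494.1, 121.2, 297.7]
orientation: [0.926, -0.378, -0.0, 0.001]
force: [0.5, 0.8, -2.5]
width: 0.209
```

>>> servo_tool --pt "12 5 0" --pt "36 14 0" --pt "60 23 0" --pt "90 35 0" --pt "120 46 0" --pt "150 58 0" --pt "180 69 0" --pt "210 81 0" --pt "234 90 0" --pt "241 93 0" --turn '[-3, -9, -16, -23, -30, -37, -44, -51, -57, -60]'

```text
t: 9.15
tcp_pos: [601.3, -114.6, 297.4]
orientation: [0.991, 0.136, -0.0, 0.001]
force: [0.8, 0.3, -2.4]
width: 0.214
```

>>> servo_tool --pt "0 0 0" --pt "0 0 0" --pt "0 0 0" --pt "0 0 0" --pt "0 0 0" --pt "0 0 0" --pt "0 0 0" --pt "0 0 0" --turn '[-4, -10, -16, -22, -27, -30, -30, -30]'

```text
t: 9.82
tcp_pos: [599.7, -110.0, 297.7]
orientation: [0.922, 0.386, -0.001, -0.0]
force: [-1.4, -0.1, -2.7]
width: 0.21
```

```bash
python3 - <<'E'
from h import *
np.set_printoptions(precision=2,suppress=True)
t,psi,st=pose();print(t,np.degrees(psi),st["t"],st["joint_pos"],st["force"],st["width"])
p=imaging.camera("wrist");cv2.imwrite("pics/w3.png",p["pixels"]);print(np.array(p["T"])[:3,3])
for k,z in(("wide_pin_top",101),("slim_pin_top",101),("ball_pin_top",98),("press",0)):
  for r in imaging.pinpoint(p,k)[:2]: print(k,r["score"],r["position"],onz(p,r["position"],z))
for r in imaging.pinpoint(p,"mallet")[:1]: print(r["score"],r["position"],onz(p,r["position"],t[2]-22.9))
E
```

```text
[ 599.68 -110.01  297.74] 45.47240448217922 9.8167 [-0.36  0.44  1.39 -0.    1.31 -1.16] [-1.35 -0.1  -2.65] 0.21009450030108573
[547.99 -59.15 440.65]
slim_pin_top 0.46 [389.9, 114.1] [576.31   4.5  101.  ]
0.86 [494.8, 228.2] [640.26 -25.97 274.84]
```

View pics/w3.png

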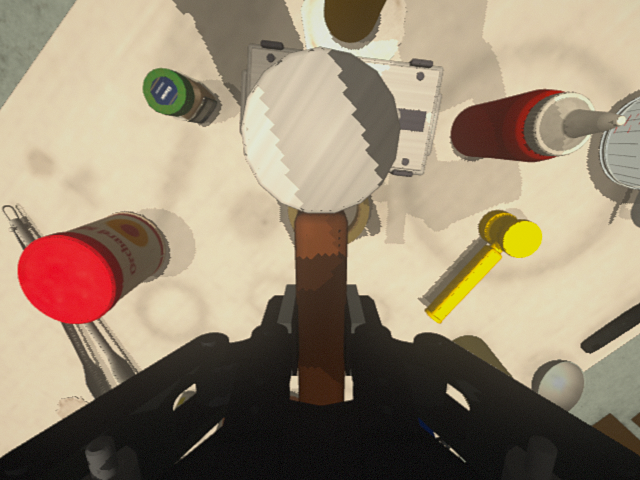

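Mallet is held straight: its head is at (320,130), covering the pins, with the press's free end at (410,120). I'll back off 55 mm along the handle so the pin row shows above the head.

>>> servo_tool --pt "0 15 0" --pt "0 35 0" --pt "0 50 0" --pt "0 55 0" --pt "0 55 0" --pt "0 55 0" --turn '[0, 0, 0, 0, 0, 0]'

```text
t: 10.62
tcp_pos: [638.9, -148.2, 297.9]
orientation: [0.922, 0.387, -0.0, -0.001]
force: [-0.3, 0.6, -3.1]
width: 0.213
```

```bash
python3 - <<'E'
from h import *
np.set_printoptions(precision=2,suppress=True)
t,psi,st=pose();print(t,np.degrees(psi),st["t"])
p=imaging.camera("wrist");I=p["pixels"];np.savez("w4.npz",T=p["T"],fx=p["fx"],fy=p["fy"],cx=p["cx"],cy=p["cy"],t=t,psi=psi)
cv2.imwrite("pics/w4.png",cv2.resize(I[0:200,160:480],(800,500),interpolation=2))
for k,z in(("wide_pin_top",101),("slim_pin_top",101),("ball_pin_top",98)):
  for r in imaging.pinpoint(p,k)[:2]: print(k,r["score"],r["position"],onz(p,r["position"],z))
E
```

```text
[ 638.91 -148.21  297.88] 45.54355999287579 10.6167
wide_pin_top 0.66 [281.4, 35.5] [497.9  -59.33 101.  ]
slim_pin_top 0.9 [392.3, 56.8] [580.14   0.11 101.  ]
ball_pin_top 0.46 [338.1, 45.2] [538.5  -27.91  98.  ]
```

View pics/w4.png

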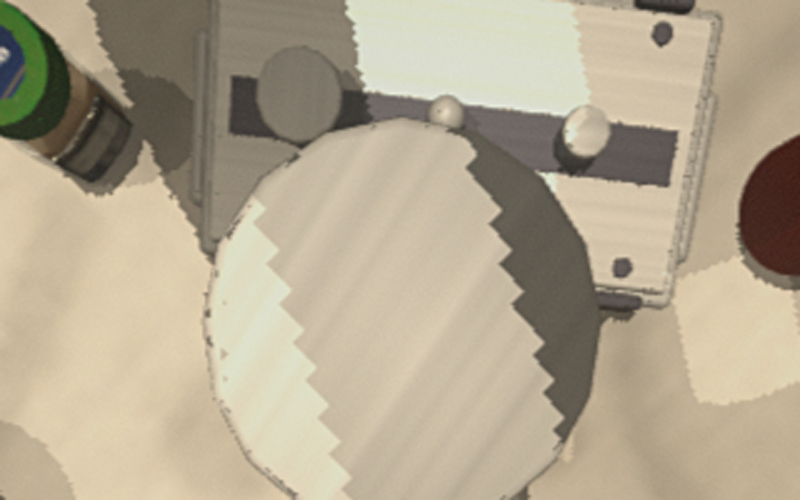

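Crop: wide head is at image (279.6,37.6), ball at (338.4,44.8), slim at (394.8,52.4), and the mallet head at about (321,126). The row is tilted about 7° from the jaws.

```bash
python3 - <<'E'
from h import *
np.set_printoptions(precision=2,suppress=True)
p=dict(np.load("w4.npz"));t=p["t"];psi=float(p["psi"])
w=onz(p,(279.6,37.6),101);b=onz(p,(338.4,44.8),98);s=onz(p,(394.8,52.4),101)
print(w,b,s,np.linalg.norm(s-w),np.degrees(np.arctan2(*(s-w)[1::-1])))
Hh=onz(p,(321,126),t[2]-22.9+66);print("head",Hh,w2t(Hh-t,psi))
I=cv2.imread("pics/top0.png")
T=imaging.camera("top")
for n,uv,z in(("w",(348,275),101),("b",(331.2,255.8),98),("s",(314.8,236.2),101)): print(n,onz(T,uv,z))
cv2.imwrite("pics/t2.png",T["pixels"])
S=imaging.camera("side")
for n,X in(("w",w),("b",b),("s",s)): print(n,proj(S,X))
hd=t-77.8*np.array([np.sin(psi),-np.cos(psi),0]);
for nm,X in(("w",w),("s",s)):print(nm,"dtool",w2t(X-hd,psi))
E
```

```text
[497.91 -61.68 101.  ] [538.46 -27.5   98.  ] [579.02   4.07 101.  ] 104.40776418624749 39.03032886292489
head [584.27 -94.63 340.98] [ -0.03 -76.52 -43.1 ]
w [496.36 -62.75 101.  ]
b [536.43 -29.05  98.  ]
s [577.31   4.07 101.  ]
w [375.06 239.4 ]
b [352.39 240.92]
s [330.4  239.78]
w dtool [-36.99 -83.44 196.88]
s dtool [ 66.74 -71.6  196.88]
```

Wrist, top and side views agree within 2 mm: wide at (497.5,-62), slim at (578.5,4), press axis at 39°. Moving the mallet face to about 30 mm above the wide pin.

>>> servo_tool --pt "-10 -20 0" --pt "-25 -45 10" --pt "-40 -70 30" --pt "-46 -85 60" --pt "-46 -85 95" --pt "-46 -85 125" --pt "-46 -85 142" --pt "-46 -85 145" --pt "-46 -85 145" --pt "-46 -85 145" --turn '[1, 3, 5, 6, 6, 6, 6, 6, 6, 6]'

```text
t: 11.75
tcp_pos: [547.7, -122.3, 154.4]
orientation: [0.941, 0.338, 0.001, 0.001]
force: [-0.1, 0.3, -2.3]
width: 0.21
```

```bash
python3 - <<'E'
from h import *
np.set_printoptions(precision=2,suppress=True)
t,psi,st=pose();print(t,np.degrees(psi),st["t"],st["force"],"head",t-77*np.array([np.sin(psi),-np.cos(psi),0]))
S=imaging.camera("side");T=imaging.camera("top");
a=cv2.resize(S["pixels"][150:300,280:480],(800,600),interpolation=2);cv2.imwrite("pics/s5.png",a)
E
```

```text
[ 547.7  -122.32  154.42] 39.56854833434142 11.75 [-0.07  0.29 -2.25] head [498.65 -62.96 154.42]
```

View pics/s5.png

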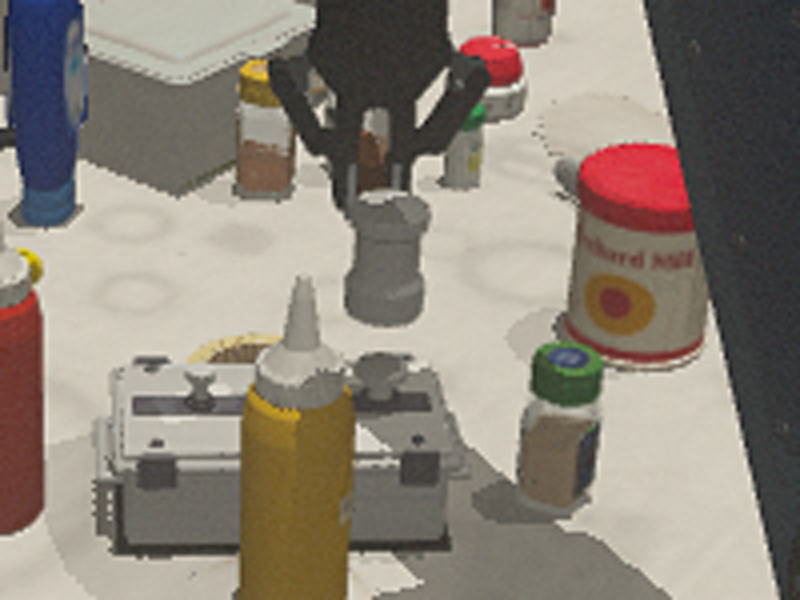

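Side view: the mallet hangs over the wide pin (crop 375,370), handle away from the bottles. First a measured blow on the wide pin.

>>> servo_tool --pt "0 0 15" --pt "0 0 42" --turn '[0, 0]'

```text
t: 12.02
tcp_pos: [550.9, -123.7, 115.6]
orientation: [0.941, 0.339, 0.004, 0.004]
force: [2.4, -1.6, 6.0]
width: 0.21
```

>>> servo_tool --pt "0 0 -25" --pt "0 0 -42" --pt "0 0 -42" --pt "0 0 -42" --turn '[0, 0, 0, 0]'

```text
t: 12.35
tcp_pos: [548.2, -122.6, 155.2]
orientation: [0.941, 0.338, 0.002, 0.002]
force: [-0.3, -0.1, -2.9]
width: 0.215
```

```bash
cat > pins.py <<'E'
from h import *
import sys
np.set_printoptions(precision=2,suppress=True)
t,psi,st=pose();print(t,np.degrees(psi),st["t"],st["force"],st["width"])
S=imaging.camera("side")
for k in("wide_pin_top","slim_pin_top","ball_pin_top"):
  for r in imaging.pinpoint(S,k)[:1]: print(k,r["score"],r["position"])
for n,xy in(("w",(497.5,-62)),("s",(578.5,4))): print(n,"up",proj(S,[*xy,101]),"home",proj(S,[*xy,83]))
cv2.imwrite(f"pics/{sys.argv[1]}.png",cv2.resize(S["pixels"][170:290,300:460],(800,600),interpolation=2))
E
python3 pins.py s6
```

```text
[ 548.25 -122.61  155.16] 39.569115271570375 12.35 [-0.27 -0.12 -2.95] 0.21475841308867832
wide_pin_top 0.66 [374.7, 242.3]
slim_pin_top 0.58 [329.2, 240.6]
ball_pin_top 0.72 [277.0, 275.0]
w up [375.29 239.4 ] home [374.83 245.99]
s up [330.59 239.84] home [330.46 246.44]
```

View pics/s6.png

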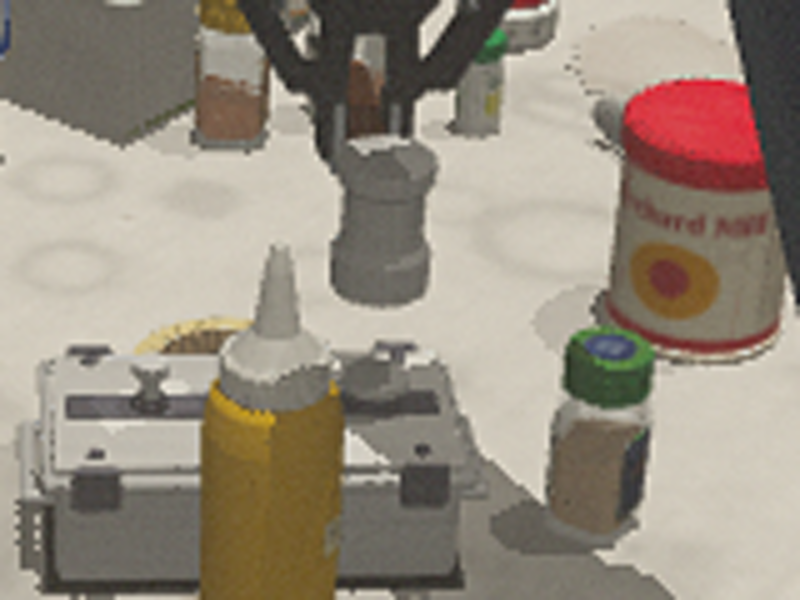

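The blow drove the wide pin about 9 mm. Second blow to just short of home, then a finishing one.

>>> servo_tool --pt "0 0 20" --pt "0 0 48" --turn '[0, 0]'

```text
t: 12.72
tcp_pos: [548.9, -122.9, 107.2]
orientation: [0.941, 0.338, 0.003, 0.003]
force: [1.8, -2.2, 7.1]
width: 0.213
```

>>> servo_tool --pt "0 0 -10" --pt "0 0 -20" --pt "0 0 -20" --pt "0 0 -20" --turn '[0, 0, 0, 0]'

```text
t: 13.05
tcp_pos: [547.3, -122.2, 126.9]
orientation: [0.941, 0.339, 0.001, 0.001]
force: [0.2, -0.1, -1.7]
width: 0.212
```

>>> servo_tool --pt "0 0 10" --pt "0 0 25" --turn '[0, 0]'

```text
t: 13.22
tcp_pos: [548.7, -122.9, 102.1]
orientation: [0.941, 0.339, 0.002, 0.003]
force: [6.9, -7.9, 17.5]
width: 0.212
```

>>> servo_tool --pt "0 0 -15" --pt "0 0 -40" --pt "0 0 -50" --pt "0 0 -50" --pt "0 0 -50" --turn '[0, 0, 0, 0, 0]'

```text
t: 13.63
tcp_pos: [546.7, -121.9, 150.5]
orientation: [0.941, 0.339, 0.0, 0.0]
force: [-0.9, -0.6, -3.1]
width: 0.214
```

```bash
python3 pins.py s7
```

```text
[ 546.7  -121.94  150.5 ] 39.57183373985059 13.6333 [-0.89 -0.55 -3.07] 0.21350646221035674
wide_pin_top 0.63 [376.1, 244.5]
ball_pin_top 0.29 [375.5, 244.7]
w up [375.29 239.4 ] home [374.83 245.99]
s up [330.59 239.84] home [330.46 246.44]
```

View pics/s7.png

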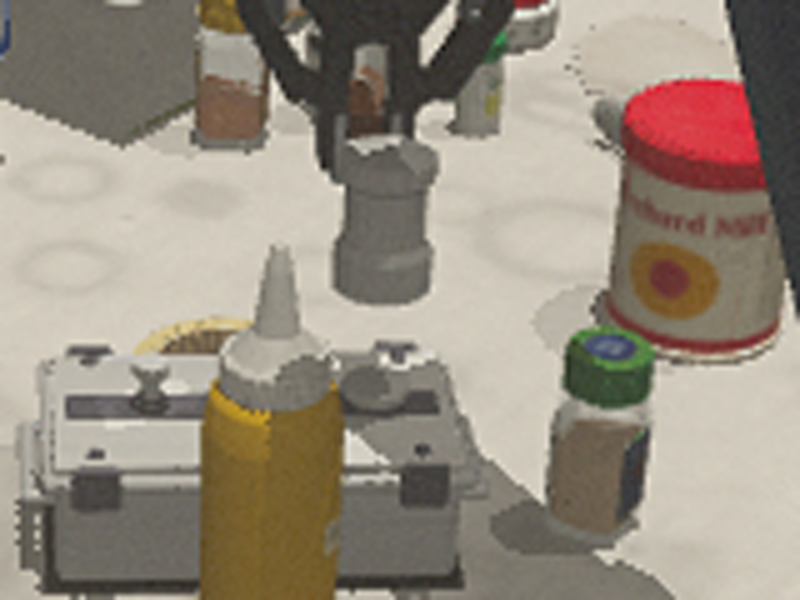

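>>> servo_tool --pt "0 0 15" --pt "0 0 30" --pt "0 0 42" --pt "0 0 54" --turn '[0, 0, 0, 0]'

```text
t: 14.17
tcp_pos: [548.0, -123.1, 96.2]
orientation: [0.941, 0.339, 0.001, 0.002]
force: [1.2, -8.5, 16.8]
width: 0.211
```

>>> servo_tool --pt "0 0 -15" --pt "0 0 -40" --pt "0 0 -55" --pt "0 0 -55" --pt "0 0 -55" --turn '[0, 0, 0, 0, 0]'

```text
t: 14.58
tcp_pos: [546.8, -122.0, 151.2]
orientation: [0.941, 0.338, 0.0, 0.0]
force: [-0.5, -0.1, -3.1]
width: 0.209
```

```bash
python3 pins.py s8; python3 - <<'E'
from h import *
np.set_printoptions(precision=2,suppress=True)
t,psi,st=pose()
W=imaging.camera("wrist");I=W["pixels"]
m=np.array(imaging.regions_of(W,"mallet")[0]["pixels"]);ys,xs=np.nonzero(m);print(xs.min(),xs.max(),ys.min(),ys.max())
hd=np.array([578.5,4,0])+77*np.array([np.sin(psi),-np.cos(psi),0]);print("to slim",w2t(hd-t,psi))
E
```

```text
[ 546.76 -122.04  151.19] 39.56482197823687 14.5833 [-0.53 -0.09 -3.13] 0.20889434565480017
wide_pin_top 0.56 [374.1, 244.9]
slim_pin_top 0.43 [330.1, 240.6]
w up [375.29 239.4 ] home [374.83 245.99]
s up [330.59 239.84] home [330.46 246.44]
539 639 243 411
to slim [105.31   1.21 149.8 ]
```

Wide pin is home: more than 17 N on the stop (it needs 8 N to move), TCP went past the nominal depth, and the picture agrees. The mallet has tipped a few degrees in the grip. Now over to the slim pin with a firmer grip.

>>> servo_tool --pt "10 1 0" --pt "30 2 0" --pt "55 3 0" --pt "80 4 0" --pt "98 5 0" --pt "105 5 0" --pt "105 5 0" --pt "105 5 0" --turn '[0, 0, 0, 0, 0, 0, 0, 0]' --squeeze 120

```text
t: 15.55
tcp_pos: [630.0, -58.6, 150.7]
orientation: [0.941, 0.339, -0.001, -0.0]
force: [0.0, 0.2, -3.2]
width: 0.212
```

>>> servo_tool --pt "0 0 15" --pt "0 0 44" --turn '[0, 0]'

```text
t: 15.72
tcp_pos: [632.8, -60.4, 110.5]
orientation: [0.941, 0.338, 0.003, 0.002]
force: [1.1, 0.3, -2.2]
width: 0.208
```

>>> servo_tool --pt "0 0 -25" --pt "0 0 -44" --pt "0 0 -44" --pt "0 0 -44" --turn '[0, 0, 0, 0]'

```text
t: 16.05
tcp_pos: [630.9, -60.0, 152.1]
orientation: [0.941, 0.338, 0.001, 0.001]
force: [0.3, 0.2, -3.1]
width: 0.214
```

```bash
python3 pins.py s9
```

```text
[630.86 -60.   152.11] 39.49774817580709 16.05 [ 0.29  0.24 -3.11] 0.2136956455092921
wide_pin_top 0.4 [376.6, 245.3]
slim_pin_top 0.57 [331.3, 243.1]
ball_pin_top 0.2 [278.4, 275.8]
w up [375.29 239.4 ] home [374.83 245.99]
s up [330.59 239.84] home [330.46 246.44]
```

View pics/s9.png

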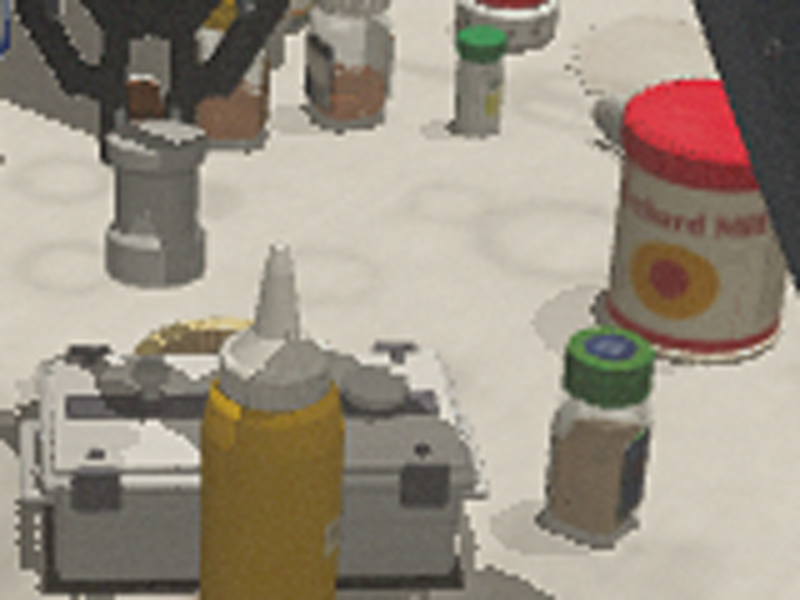

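Wide pin sits on its collar (crop 373,385). The slim pin (crop 152,372) is partly down. More blows.

>>> servo_tool --pt "0 0 22" --pt "0 0 51" --turn '[0, 0]'

```text
t: 16.42
tcp_pos: [633.0, -59.6, 102.5]
orientation: [0.941, 0.338, 0.003, 0.002]
force: [2.7, -3.9, 4.3]
width: 0.213
```

>>> servo_tool --pt "0 0 -10" --pt "0 0 -22" --pt "0 0 -22" --pt "0 0 -22" --turn '[0, 0, 0, 0]'

```text
t: 16.75
tcp_pos: [632.7, -59.4, 125.5]
orientation: [0.941, 0.338, 0.002, 0.002]
force: [0.3, 0.7, -2.6]
width: 0.207
```

>>> servo_tool --pt "0 0 12" --pt "0 0 28" --turn '[0, 0]'

```text
t: 16.92
tcp_pos: [632.6, -59.3, 96.6]
orientation: [0.941, 0.339, 0.003, 0.002]
force: [0.7, -0.3, 0.5]
width: 0.207
```

>>> servo_tool --pt "0 0 -12" --pt "0 0 -25" --pt "0 0 -25" --pt "0 0 -25" --turn '[0, 0, 0, 0]'

```text
t: 17.25
tcp_pos: [631.4, -59.0, 120.7]
orientation: [0.941, 0.338, 0.001, 0.001]
force: [0.1, -0.5, -3.7]
width: 0.205
```

>>> servo_tool --pt "0 0 14" --pt "0 0 31" --turn '[0, 0]'

```text
t: 17.42
tcp_pos: [633.0, -59.9, 90.3]
orientation: [0.941, 0.339, 0.003, 0.002]
force: [5.6, -7.3, 14.0]
width: 0.209
```

>>> servo_tool --pt "0 0 -15" --pt "0 0 -40" --pt "0 0 -58" --pt "0 0 -58" --pt "0 0 -58" --turn '[0, 0, 0, 0, 0]'

```text
t: 17.83
tcp_pos: [631.1, -59.0, 146.9]
orientation: [0.941, 0.338, 0.001, 0.001]
force: [-0.8, 0.4, -3.6]
width: 0.21
```

```bash
python3 pins.py s10
```

```text
[631.1  -59.01 146.95] 39.57082666785717 17.8333 [-0.83  0.38 -3.56] 0.21047119971830378
wide_pin_top 0.64 [373.2, 246.8]
slim_pin_top 0.53 [329.9, 244.9]
ball_pin_top 0.63 [347.1, 252.1]
w up [375.29 239.4 ] home [374.83 245.99]
s up [330.59 239.84] home [330.46 246.44]
```

>>> servo_tool --pt "0 0 15" --pt "0 0 30" --pt "0 0 45" --pt "0 0 61" --turn '[0, 0, 0, 0]'

```text
t: 18.37
tcp_pos: [631.1, -59.5, 84.4]
orientation: [0.941, 0.339, 0.0, 0.001]
force: [3.8, -7.9, 14.3]
width: 0.21
```

>>> servo_tool --pt "0 5 -20" --pt "0 20 -50" --pt "0 40 -90" --pt "0 60 -130" --pt "0 70 -170" --pt "0 70 -205" --pt "0 70 -215" --pt "0 70 -215" --pt "0 70 -215" --turn '[0, 0, 0, 0, 0, 0, 0, 0, 0]'

```text
t: 19.12
tcp_pos: [674.3, -112.4, 298.5]
orientation: [0.941, 0.339, -0.001, -0.001]
force: [-0.4, 0.6, -3.6]
width: 0.209
```

```bash
python3 pins.py s11; python3 - <<'E'
from h import *
np.set_printoptions(precision=2,suppress=True)
W=imaging.camera("wrist");S=cv2.imread("pics/s11.png")
side=imaging.camera("side")["pixels"]
a=cv2.resize(side[215:275,305:405],(500,300),interpolation=2)
b=cv2.resize(W["pixels"],(400,300))
c=cv2.resize(W["pixels"][0:180,160:460],(500,300),interpolation=2)
d=cv2.resize(side[60:300,220:460],(300,300),interpolation=2)
g=np.zeros((600,800,3),np.uint8);g[:300,:500]=a;g[300:,:500]=c;g[:300,500:]=d;g[300:525,500:]=cv2.resize(W["pixels"],(300,225));cv2.imwrite("pics/f1.png",g)
for k,z in(("wide_pin_top",83),("slim_pin_top",83),("ball_pin_top",98)):
  for r in imaging.pinpoint(W,k)[:1]: print(k,r["score"],r["position"],onz(W,r["position"],z),onz(W,r["position"],101))
t,psi,st=pose()
for xy,z in(((497.5,-62),83),((497.5,-62),101),((578.5,4),83),((578.5,4),101)): print(proj(W,[*xy,z]))
E
```

```text
[ 674.29 -112.38  298.53] 39.57600019115826 19.1167 [-0.4   0.55 -3.57] 0.20855712862444847
wide_pin_top 0.51 [373.1, 247.3]
slim_pin_top 0.56 [330.6, 245.8]
ball_pin_top 0.19 [280.9, 277.4]
w up [375.29 239.4 ] home [374.83 245.99]
s up [330.59 239.84] home [330.46 246.44]
wide_pin_top 0.69 [213.2, 54.8] [497.06 -60.67  83.  ] [503.68 -60.46 101.  ]
slim_pin_top 0.38 [317.6, 56.8] [574.87   1.34  83.  ] [577.56  -1.58 101.  ]
ball_pin_top 0.68 [264.8, 50.1] [536.61 -27.43  98.  ] [537.42 -27.68 101.  ]
[212.79  56.33]
[206.57  51.41]
[322.32  57.1 ]
[322.33  52.23]
```

View pics/f1.png

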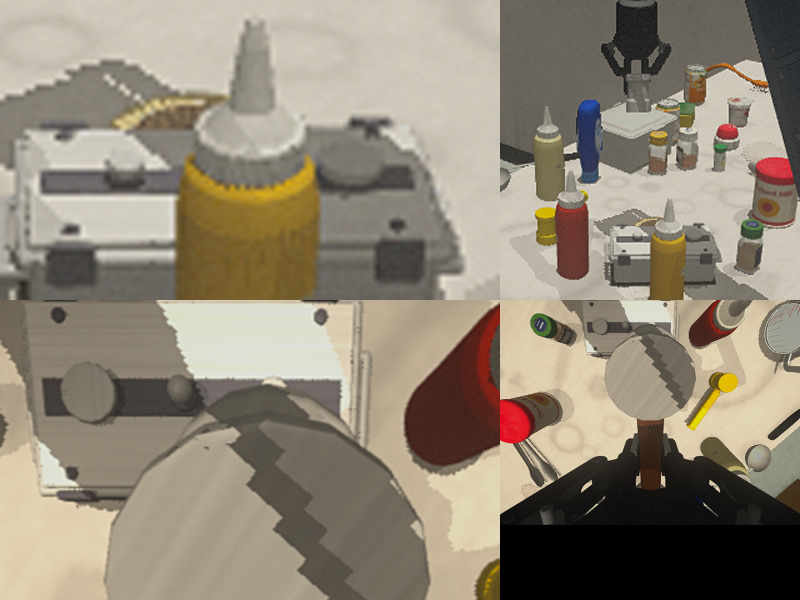

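Both flat heads sit low on the lid (side crop: slim at 125,172 and wide at 352,165), and the ball pin still stands. The mallet has tipped up about 15° in the grip; the cork will level it. Carrying it back.

>>> servo_tool --pt "0 -10 0" --pt "1 -35 0" --pt "2 -70 0" --pt "3 -105 0" --pt "5 -140 0" --pt "6 -180 0" --pt "7 -220 0" --pt "9 -255 0" --pt "10 -283 0" --pt "10 -295 0" --turn '[3, 9, 16, 23, 30, 37, 44, 51, 57, 60]'

```text
t: 20.4
tcp_pos: [491.6, 123.7, 300.5]
orientation: [0.984, -0.178, -0.001, -0.0]
force: [0.1, 0.5, -3.0]
width: 0.208
```

>>> servo_tool --pt "-9 -9 0" --pt "-27 -27 0" --pt "-45 -46 0" --pt "-68 -69 0" --pt "-90 -92 0" --pt "-113 -115 0" --pt "-138 -140 0" --pt "-160 -163 0" --pt "-178 -181 0" --pt "-184 -187 0" --turn '[3, 9, 16, 23, 30, 37, 44, 51, 57, 60]'

```text
t: 21.23
tcp_pos: [385.6, 363.6, 300.5]
orientation: [0.763, -0.646, -0.001, -0.0]
force: [0.4, 0.2, -2.6]
width: 0.214
```

>>> servo_tool --pt "0 0 0" --pt "0 0 0" --pt "0 0 0" --pt "0 0 0" --pt "0 0 0" --pt "0 0 0" --pt "0 0 0" --turn '[4, 10, 16, 21, 24, 24, 24]'

```text
t: 21.82
tcp_pos: [387.8, 360.4, 300.4]
orientation: [-0.613, 0.79, 0.0, -0.0]
force: [0.1, 0.3, -2.8]
width: 0.214
```

```bash
python3 - <<'E'
from h import *
np.set_printoptions(precision=2,suppress=True)
t,psi,st=pose();print(t,np.degrees(psi),st["t"],st["force"],st["width"])
print("todo",w2t(np.array([386.6,360.25,28.9])-t,psi))
W=imaging.camera("wrist");h=cv2.cvtColor(W["pixels"],cv2.COLOR_BGR2HSV)
for r in imaging.pinpoint(W,"rest")[:1]: print(r["score"],r["position"],onz(W,r["position"],0))
for r in imaging.pinpoint(W,"mallet")[:1]: print(r["score"],r["position"])
E
```

```text
[387.81 360.36 300.38] 255.639723864344 21.8167 [ 0.09  0.33 -2.81] 0.21389174544557993
todo [  0.4    1.14 271.48]
0.96 [320.9, 115.8]
```

```bash
cat > tilt.py <<'E'
from h import *
from scipy.optimize import minimize_scalar
def model(W,t,psi,th,d=77.5):
    f=-np.array([np.sin(psi),-np.cos(psi),0]);l=np.array([f[1],-f[0],0]);u=np.array([0,0,1.])
    F=f*np.cos(th)+u*np.sin(th);U=-f*np.sin(th)+u*np.cos(th);O=t+15*u+F*d-38*U
    a=np.linspace(0,2*np.pi,40);C=[O+23*(np.cos(x)*F+np.sin(x)*l)+k*U for x in a for k in(0,66)]
    m=np.zeros((480,640),np.uint8)
    cv2.fillConvexPoly(m,cv2.convexHull(np.array([proj(W,x) for x in C],np.float32)).astype(np.int32),1)
    return m,O
if __name__=="__main__":
    np.set_printoptions(precision=2,suppress=True)
    t,psi,st=pose();W=imaging.camera("wrist")
    R=[np.array(r["pixels"]) for r in imaging.regions_of(W,"mallet") ];R=[m for m in R if m[60:200,300:340].mean()>.5]
    print(t,st["t"],len(R))
    if R:
        m=R[0].copy();ys,xs=np.nonzero(m);print("mask",xs.min(),xs.max(),ys.min(),ys.max())
        top=ys.min();cols=[np.ptp(np.nonzero(m[y])[0])+1 if m[y].any() else 0 for y in range(480)]
        hb=max(y for y in range(480) if cols[y]>75);m[hb:]=0
        best=[]
        for th in range(-20,31,2):
            M,O=model(W,t,psi,np.radians(th));M[hb:]=0;best.append(((M&m).sum()/(M|m).sum(),th))
        print(sorted(best)[::-1][:3],"lower edge row",hb)
    for r in imaging.pinpoint(W,"mallet")[:1]: print(r["score"],r["position"])
    for th in(-8,0,8,16): print(th,proj(W,model(W,t,psi,np.radians(th))[1]))
E
python3 tilt.py
```

```text
[387.97 360.34 300.34] 21.9667 1
mask 223 417 50 404
[(np.float64(0.8821321097637279), 18), (np.float64(0.8702945369612036), 16), (np.float64(0.845107765993842), 20)] lower edge row 249
0.6 [322.8, 116.4]
-8 [320.88 142.69]
0 [320.88 129.38]
8 [320.87 117.52]
16 [320.87 107.71]
```

Silhouette fit: the mallet is about 17° head-up. I'll ease the grip to 20 N and use a quick stop to let the head sag towards level.

>>> servo_tool --pt "0 0 0" --pt "0 0 0" --pt "0 0 40" --pt "0 0 80" --pt "0 0 120" --pt "0 0 120" --pt "0 0 120" --turn '[0, 0, 0, 0, 0, 0, 0]' --squeeze 20

```text
t: 22.7
tcp_pos: [386.8, 359.6, 178.7]
orientation: [-0.613, 0.79, 0.0, -0.003]
force: [0.2, 0.1, -1.6]
width: 0.21
```

```bash
python3 tilt.py
```

```text
[386.83 359.6  178.75] 22.7 1
mask 221 417 50 404
[(np.float64(0.883709883323932), 18), (np.float64(0.876782848317839), 16), (np.float64(0.8448857994041709), 20)] lower edge row 249
0.82 [320.7, 118.9]
-8 [320.57 142.45]
0 [320.63 129.19]
8 [320.72 117.39]
16 [320.83 107.67]
```

No sag. Geometry, though: lowered this way, the end cap meets the table first and turns the mallet back to about 14°. There its centre of mass is still over the face (tipping limit about 19°), so on release it rocks upright. Shifting 7 mm back to allow for the pivot, then lowering gently.

>>> servo_tool --pt "0 7 30" --pt "0 7 65" --pt "0 7 100" --pt "0 7 125" --pt "0 7 140" --pt "0 7 146" --pt "0 7 149" --pt "0 7 149" --pt "0 7 149" --turn '[0, 0, 0, 0, 0, 0, 0, 0, 0]'

```text
t: 23.6
tcp_pos: [382.8, 363.1, 33.1]
orientation: [-0.613, 0.79, -0.0, 0.002]
force: [0.0, 0.1, -2.6]
width: 0.214
```

>>> servo_tool --pt "0 0 3" --pt "0 0 6" --pt "0 0 9" --pt "0 0 11" --pt "0 0 13" --pt "0 0 14" --pt "0 0 15" --pt "0 0 15" --turn '[0, 0, 0, 0, 0, 0, 0, 0]'

```text
t: 24.27
tcp_pos: [381.2, 362.0, 16.2]
orientation: [-0.613, 0.79, 0.0, -0.0]
force: [-0.6, 0.1, -1.6]
width: 0.214
```

```bash
python3 tilt.py; python3 -c "
from h import *
print(manip.observe()['force'])"
```

```text
[381.18 362.03  16.15] 24.2667 1
mask 222 417 50 404
[(np.float64(0.8837799128722325), 18), (np.float64(0.8732942284898033), 16), (np.float64(0.8466129769248344), 20)] lower edge row 248
0.79 [324.6, 116.5]
-8 [320.83 142.68]
0 [320.84 129.37]
8 [320.84 117.51]
16 [320.85 107.71]
[ 0.85752193 -0.09489816 -2.86040631]
```

>>> servo_tool --pt "0 0 2" --pt "0 0 4" --pt "0 0 4" --turn '[0, 0, 0]'

```text
t: 24.67
tcp_pos: [381.9, 362.3, 13.8]
orientation: [-0.613, 0.79, -0.0, 0.001]
force: [0.6, -1.3, 12.8]
width: 0.209
```

>>> servo_tool --pt "0 0 2" --pt "0 0 3" --pt "0 0 3" --turn '[0, 0, 0]'

```text
t: 24.92
tcp_pos: [382.0, 362.3, 13.3]
orientation: [-0.613, 0.79, -0.0, 0.001]
force: [-1.6, -3.9, 31.2]
width: 0.218
```

```bash
python3 tilt.py; python3 -c "
from h import *
s=manip.observe();print(s['force'],s['ft_torque'])"
```

```text
[382.02 362.34  13.33] 24.9167 1
mask 225 415 53 404
[(np.float64(0.8811389019977977), 16), (np.float64(0.854178674351585), 18), (np.float64(0.8525728416981072), 14)] lower edge row 243
0.94 [322.4, 117.6]
-8 [321.   142.85]
0 [320.97 129.52]
8 [320.93 117.63]
16 [320.88 107.79]
[-1.59627824 -3.60553867 30.51032503] [-0.39855349  1.60892919  0.16374313]
```

Both contacts now carry the mallet (31 N, tilt reduced). Unloading, then opening the fingers a little so it can rock upright between them.

>>> servo_tool --pt "0 0 -2" --pt "0 0 -4" --pt "0 0 -4" --turn '[0, 0, 0]'

```text
t: 25.32
tcp_pos: [381.7, 362.4, 14.5]
orientation: [-0.613, 0.79, -0.0, 0.001]
force: [0.5, -1.3, 5.5]
width: 0.208
```

>>> servo_tool --pt "0 0 0" --pt "0 0 0" --pt "0 0 0" --pt "0 0 0" --pt "0 0 0" --pt "0 0 0" --pt "0 0 0" --pt "0 0 0" --turn '[0, 0, 0, 0, 0, 0, 0, 0]' --fingers 30

```text
t: 25.98
tcp_pos: [381.3, 362.1, 13.2]
orientation: [-0.613, 0.79, 0.0, -0.0]
force: [0.1, -0.3, 1.3]
width: 0.356
```

```bash
python3 tilt.py; python3 -c "
from h import *
s=manip.observe();print(s['force'],s['width'])"
```

```text
[381.26 362.1   13.22] 25.9833 1
mask 221 415 0 404
[(np.float64(0.7108791883421112), 2), (np.float64(0.7105052893988303), 4), (np.float64(0.704312114989733), 6)] lower edge row 187
0.88 [322.3, 117.7]
-8 [320.86 142.68]
0 [320.86 129.37]
8 [320.86 117.5 ]
16 [320.86 107.68]
[ 0.73766245 -0.6736221   0.6384792 ] 0.34889307848547185
```

The silhouette has changed as if it rocked upright. Opening fully, rising straight up, then checking.

>>> servo_tool --pt "0 0 0" --pt "0 0 0" --pt "0 0 0" --pt "0 0 0" --pt "0 0 0" --pt "0 0 0" --turn '[0, 0, 0, 0, 0, 0]' --fingers 85

```text
t: 26.63
tcp_pos: [381.3, 362.1, 13.3]
orientation: [-0.613, 0.79, -0.0, 0.0]
force: [-0.3, -0.3, -0.3]
width: 0.996
```

>>> servo_tool --pt "0 0 -10" --pt "0 0 -25" --pt "0 0 -55" --pt "0 0 -95" --pt "0 0 -135" --pt "0 0 -175" --pt "0 0 -178" --pt "0 0 -178" --turn '[0, 0, 0, 0, 0, 0, 0, 0]'

```text
t: 27.3
tcp_pos: [382.8, 363.2, 195.0]
orientation: [-0.613, 0.79, -0.0, 0.004]
force: [0.9, -0.2, -0.6]
width: 0.998
```

```bash
python3 - <<'E'
from h import *
np.set_printoptions(precision=2,suppress=True)
t,psi,st=pose();print(t,np.degrees(psi)-360,st["t"],st["force"],st["width"])
W=imaging.camera("wrist");S=imaging.camera("side")
for P in(W,S):
  for r in imaging.pinpoint(P,"mallet")[:2]: print(r["score"],r["position"],onz(P,r["position"],6))
  for r in imaging.pinpoint(P,"rest")[:1]: print("rest",r["score"],r["position"],onz(P,r["position"],0))
p=W
m=[np.array(r["pixels"]) for r in imaging.regions_of(p,"mallet")];m=max(m,key=lambda a:a[60:300,290:350].sum());h=cv2.cvtColor(p["pixels"],cv2.COLOR_BGR2HSV)
w=(m&(h[...,1]>90)).astype(np.uint8);c=max(cv2.findContours(w,0,1)[0],key=cv2.contourArea)
b=cv2.boxPoints(cv2.minAreaRect(c));X=np.array([onz(p,x,55)[:2] for x in b]);print(b,X)
# cork mask
k=((h[...,0]<22)&(h[...,1]>110)&(h[...,2]>90)&~m).astype(np.uint8);c=max(cv2.findContours(k,0,1)[0],key=cv2.contourArea);e=cv2.minEnclosingCircle(c);print("cork",e,onz(p,e[0],6))
# side silhouette vs before
s=[np.array(r["pixels"]) for r in imaging.regions_of(S,"mallet")]
for a in s[:2]:
  ys,xs=np.nonzero(a);print("side mask",xs.min(),xs.max(),ys.min(),ys.max(),a.sum())
a=cv2.imread("pics/side0.png")[315:435,220:350].astype(int);bb=S["pixels"][315:435,220:350].astype(int);print("diff px",(abs(a-bb).max(2)>40).sum())
for k,z in(("wide_pin_top",83),("slim_pin_top",83),("ball_pin_top",98)):
  for r in imaging.pinpoint(S,k)[:1]: print(k,r["score"],r["position"])
cv2.imwrite("pics/last.png",S["pixels"])
for q in("squeeze_red","squeeze_mustard","spice_1","label_tape","lidded_can"):
  for r in imaging.pinpoint(S,q)[:1]: print(q,r["score"],np.array(r["position"]))
E
```

```text
[382.83 363.18 194.97] -104.42445940792183 27.3 [ 0.88 -0.16 -0.57] 0.9975394247990417
0.73 [326.0, 130.4] [462.03 338.92   6.  ]
0.62 [270.9, 372.6] [469.47 339.83   6.  ]
0.61 [256.7, 249.0] [795.62  29.32   6.  ]
rest 0.86 [275.0, 373.7] [465.67 332.76   0.  ]
[[311. 289.]
 [311. 163.]
 [334. 163.]
 [334. 289.]] [[330.13 386.87]
 [438.92 357.93]
 [434.22 339.62]
 [324.94 366.47]]
cork ((326.6412353515625, 129.41802978515625), 60.4758415222168) [462.73 338.13   6.  ]
side mask 260 326 340 413 1815
side mask 248 263 226 255 423
diff px 3023
wide_pin_top 0.48 [375.7, 245.5]
ball_pin_top 0.47 [273.3, 374.1]
squeeze_red 0.77 [280.3 277.5]
squeeze_mustard 0.77 [353.8 307.5]
spice_1 0.78 [413.  274.1]
label_tape 0.53 [345.4 250.1]
lidded_can 0.73 [439.3 237.8]
```

```bash
python3 - <<'E'
import cv2,numpy as np
a=cv2.imread("pics/side0.png",0);b=cv2.imread("pics/last.png",0)
for n,(u,v),hw,hh in(("slim",(330,241),6,5),("wide",(375,240),9,6)):
    T=cv2.resize(a[v-hh:v+hh,u-hw:u+hw],None,fx=4,fy=4,interpolation=2);R=cv2.resize(b[v-hh-6:v+hh+14,u-hw-4:u+hw+4],None,fx=4,fy=4,interpolation=2)
    r=cv2.matchTemplate(R,T,cv2.TM_CCOEFF_NORMED);_,s,_,l=cv2.minMaxLoc(r);print(n,s,"shift",l[0]/4-4,l[1]/4-6)
print(a[234:256,322:341]);print(b[234:256,322:341])
E
```

```text
slim 0.5041323304176331 shift 2.75 0.0
wide 0.6032366156578064 shift 4.0 -6.0
[[191 188 187 188 189 189 189 187 188 189 187 188 188 180 182 182 179 161
  145]
 [188 188 186 188 188 189 190 189 189 187 175 178 176 144 180 178 179 147
  168]
 [189 188 188 188 189 190 193 189 169 180 176 178 178 148 174 166 122 138
  102]
 [189 190 190 190 188 191 190 180 175 172 166 149 165 157  91  96  88 105
   98]
 [189 190 189 188 192 189 176 173 175 177 172 149  81 104  89 101  88  80
  101]
 [192 189 190 188 188 174 174 174 159 170 152  75  99  95  82  96  95  85
   89]
 [137 192 190 188 182 173 174 174 175 154 102  90 105 100  93 103 103  92
  101]
 [195 193 191 191 193 181 179 180 182 184 187 188 197 195 195 194 194 195
  196]
 [188 185 187 185 181 177 180 179 180 179 179 168 189 188 190 189 187 188
  189]
 [187 187 187 184 128 129 171 183 185 182 159 139 191 186 186 188 188 187
  185]
 [188 187 189 188 134  88 101  98 137  95 105 120 192 191 187 189 188 188
  190]
 [187 189 190 190 192 118  91  92  96  90  96 148 194 190 190 191 191 190
  189]
 [190 191 191 190 195 199 109  89  92  93 168 196 
[... 1843 characters left out ...]
  47  50  63  59  53  43  39  45 127 199 194
  196]
 [ 37  95  91  88  72  52  55  48  48  47  53  40  43  48  43  62 175 173
  169]
 [ 43  92  72  52  51  58  55  41  45  52  45  48  61  51  45  43  96  93
   89]
 [ 45  77  51  53  59  58  59  44  41  45  43  49  43  45  40  49 100  96
   94]
 [ 50  58  53  58  57  57  53  47  45  46  47  46  47  46  45  51 100  93
   98]
 [ 55  55  52  56  53  56  53  37  46  45  51  42  51  46  47  44  83  98
   83]
 [ 52  60  54  56  58  57  55  50  47  46  43  45  43  45  37  43  75  97
   77]
 [ 44  57  59  59  60  62  93  77  40  40  44  41  41  52  45  49 137 206
  140]
 [ 45  56  52  59  55  70  87  89  96  46  44  46  49  45  45  53 134 202
  100]]
```

```bash
python3 - <<'E'
import cv2
g=cv2.resize(cv2.imread("pics/s11.png",0),(160,120),interpolation=cv2.INTER_AREA)
print(g[238-170:256-170,322-300:341-300])
E
```

```text
[[130 132 129 130 128 125 129 148 185 191 188 156 105 110  96 107  95  93
  108]
 [123 128 126 127 123 128 184 189 181 182 158  97 103 107  94 106 103  93
  101]
 [116 135 137 138 132 139 189 195 179 149 111  95 108 107 100 106 105 100
  103]
 [204 205 204 204 202 202 201 195 137 131 119 123 127 128 128 129 127 127
  130]
 [203 203 202 202 202 201 199 200 197 192 138 126 127 130 130 129 127 127
  130]
 [200 199 199 199 200 201 199 201 202 205 194 138 123 126 127 127 128 127
  130]
 [200 201 200 200 201 200 201 201 200 202 207 197 139 125 126 129 130 129
  129]
 [201 203 204 204 204 191 195 195 192 194 202 209 198 142 136 126 130 131
  132]
 [203 203 204 204 194 193 194 193 193 193 193 199 208 206 198 141 126 129
  131]
 [206 207 209 200 142 183 194 192 194 194 188 179 208 214 215 199 141 128
  126]
 [199 200 201 196 147 141 176 183 193 185 162 132 197 201 200 184 173 124
  108]
 [107 106 110 105  91 100 111 116 121 117 104  97 108 108 108 108 109 109
  105]
 [100 100 105  88  62  82  89  99  99  94  81  84 105 104 102 102 105 107
  107]
 [106 106 106  98  75  61  69  69  68  67  66  74 107 110 108 108 107 106
  105]
 [103 105 103 104  91  61  64  66  65  64  74 104 106 104 100 102 103 102
   99]
 [116 113 113 113 113 113 111 110 112 113 118 114 111 103 102 106 108 111
   97]
 [205 205 205 205 205 205 207 206 207 206 205 204 205 204 204 205 206 202
  146]
 [208 208 208 209 208 207 208 208 208 208 208 208 208 209 209 208 212 205
  119]]
```

```bash
python3 - <<'E'
import cv2,numpy as np
from h import *
np.set_printoptions(linewidth=200)
g=cv2.resize(cv2.imread("pics/s11.png",0),(160,120),interpolation=cv2.INTER_AREA);a=cv2.imread("pics/side0.png",0)
print(a[234:258,368:386]);print(g[64:88,68:86])
S=imaging.camera("side")
for n,xy,r in(("w",(497.5,-62),16),("s",(578.5,4),9)):
  f=np.array([S["T"][0][3]-xy[0],S["T"][1][3]-xy[1]]);f/=np.linalg.norm(f)
  for z in(101,94,83,76,70): print(n,z,"near,far rows",proj(S,[xy[0]+f[0]*r,xy[1]+f[1]*r,z])[1],proj(S,[xy[0]-f[0]*r,xy[1]-f[1]*r,z])[1])
E
```

```text
[[187 187 188 188 188 184 185 187 184 185 184 183 186 184 185 186 187 186]
 [187 188 187 186 182 187 187 189 186 184 181 184 185 187 187 188 184 188]
 [187 188 186 185 186 187 186 184 182 182 183 187 185 188 186 187 188 187]
 [186 182 184 187 184 183 185 184 184 184 184 187 187 189 187 187 187 187]
 [185 186 184 172 177 179 178 180 175 174 159 140 137 138 141 186 184 187]
 [186 179 176 174 174 173 173 177 178 175 176 179 133  65  91 133 180 177]
 [172 178 175 173 173 175 176 176 176 175 173 177 180 153 135 161 185 194]
 [162 175 178 175 173 174 175 177 178 177 177 178 180 180 194 193 190 190]
 [161 140 179 179 178 177 177 175 177 178 177 177 177 168 168 191 191 190]
 [194  84 122 149 176 178 176 180 180 179 177 179 177 132 168 193 190 192]
 [192 141  85  92 128 153 168 171 172 161 159 149  98 127 196 192 191 191]
 [193 196 144  87  90  97  93  98  90  98  99  92  97 171 192 190 191 190]
 [192 194 196 125 107  89  93  92  94  91 119 150 197 192 192 187 190 189]
 [194 194 125  54  74  90  92  91  95  88  67 140 197 192 192 192 191 190]
 [107  65  53  61  84  88  96  98  93  89  54  57 
[... 2364 characters left out ...]
 129 132 131 130 128 131 131 132 130 129 128 129 132 131 132]
 [103 130 133 129 130 131 130 131 130 130 129 130 129 130 131 133 131 130]]
w 101 near,far rows 242.8898095446945 235.9870124969268
w 94 near,far rows 245.48245021236676 238.543120610882
w 83 near,far rows 249.52764163588637 242.53191801848965
w 76 near,far rows 252.0836078342274 245.05263250689103
w 70 near,far rows 254.2632470369653 247.20244341516442
s 101 near,far rows 241.81694498684868 237.8870988043878
s 94 near,far rows 244.40638593659241 240.45579002318743
s 83 near,far rows 248.4466535149658 244.46402880778436
s 76 near,far rows 250.99955163869566 246.9969069961577
s 70 near,far rows 253.17660084423636 249.15701700876028
```

```bash
python3 -c "
from h import *
print(manip.observe()['t'],manip.finish_job())"
```

```text
the job is handed in; nothing more can be done
28.15 None
```

I knocked the wide pin home, then the slim pin, and stood the mallet back on its cork disc and let go. I handed the job in at 28.2 s, with the gripper open above the mallet and touching nothing.

**Pins:** In the last clear side picture both head undersides sit at the rows expected for home: 252 for the wide pin and 251 for the slim one. No stem shows between head and collar on either. Both stopped moving under about 17 N, where 8 N is enough to drive them. The ball pin was still standing.

**Mallet:** It tipped about 16° in the grip under the blows and did not sag back level when I eased the grip. I lowered it onto the face edge and end cap, and it rocked upright when released. Its side outline now matches the starting one within 2 pixels. The network puts its face centre at (462, 339) and the cork centre is at (463, 338).

**Bystanders:** The final side-camera positions match the start within about 5 pixels (the can's row differs most), so I saw no shift.

**Weaker checks:**
- The slim pin moved about 5 px, not the 6.6 px a full stroke would give. I take that as it having started slightly down, because its final rows and the 17 N stop both fit home.
- The arm hid the slim pin in the last side picture, so its final reading comes from the picture taken just after the last blow. The ball pin's last network readings in the side camera were false hits, so that check rests on the wrist view at the same moment.
- The wrist picture after release measured the handle at 113 mm, against 116 mm at the start.

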